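Put the mallet away and close the locked-out drawer

ROBOT

A 6-joint arm with a two-finger parallel gripper is mounted at the origin on the work surface. World frame = base frame: x ahead of the robot, y to its left, z up, the work surface at z = 0. Lengths are in m, angles in rad, forces in N, time in s.
With the tool pointing down it reaches from about 0.325 to 0.925 m from the base axis. Payload 3.1 kg.
Tool frame: the origin (TCP) lies between the finger pads; the fingertips stand 25 mm ahead of it and the grasp point (between the pads) lies 6 mm ahead of it; y points along the fingers, x is the direction in which the jaws open and shut, and the axes are right-handed (so a half turn about y gives the same grasp; the last joint's range is limited). The gripper opens to 85 mm and grips with 20 to 120 N. Pads are 22 mm wide; open, the fingers measure 114 mm over their backs; the gripper's body (76 mm by 85 mm) begins 54 mm behind the grasp point. The pads swing forward as they close: fully open they stand 13 mm farther back than shut.
Start: joints at [1.046, 0.217, 1.613, -0, 1.311, -0.112], TCP at [0.251, 0.573, 0.256] pointing down, gripper open.
Joint ranges: [-2.75, 2.75], [-0.78, 2.1], [0.31, 2.55], [-1.13, 4.27], [0.13, 2.63], [-2.58, 2.58]. Speed limits (rad/s): [2.79, 2.79, 3.14, 3.14, 3.14, 3.14].

INTERFACE

Orientations are given as a unit quaternion [w, x, y, z].
In Python, from rig import arm, optics, nets gives the robot as it stands.
- The arm moves only by the tool jog_arm, never from a script. Its argument "targets" is a list of rows, each a list of 7 numbers: the shift along the tool's x, y, z in m, then the turn, a rotation vector about the tool's x, y, z in rad, then the opening, from 0 (shut) to 1 (fully open). A call has 1 to 12 rows; each row shifts and turns the commanded pose from where the row before left it, along the tool's axes as they then stand; what a row does not reach is not made up. A row lasts 1/8 s, in which the tool goes at most 62.5 mm and 10.7 degrees, less where a joint would pass 70% of its speed; a pose out of reach is approached as far as the arm can. A call with a gripper value outside its range is refused whole. The fingers move at their own pace and stop on an object; "force" is the grip in N (left out, the last holds). Time passes only in rows, so rows that do not move let the fingers close. It gives the time, the measured TCP pose, the force and the opening at its end, in the units of the state.
- arm.state(): the state, without advancing time (a new reading comes with each control period).
- optics.snapshot(name): name is "scene" or "top" or "wrist"; returns (picture, depth): 384x512x3 uint8, blue, green, red; 384x512 float32, m along the optical axis (not along the pixel's ray), 0 where there is no reading.
- optics.camera_info(name): a dict with "camera_matrix" (3x3 intrinsics, pixels), "k1" (the pictures are not rectified: a ray, as slopes to the right and down, at radius r is drawn at 1 + k1 r^2 times it, then the intrinsics apply), "pose" (4x4, takes a point from camera to world coordinates). Camera axes: x right, y down, z forward; pixel columns grow to the right and rows downward; lengths in m; the calibration is good to about 2 mm. A picture is of the moment at which its call begins: read the wrist's pose just before it. camera_info takes no time and is no camera call; for the wrist camera it gives the pose at the moment of the call.
- arm.sign_off(): hands the job in, once; it reports no verdict.
Trained networks look in the newest picture that a camera, given by its name, has taken for a name from the list of things; names that differ only in an ending like _2 or _b are one class to them, and where a whole thing is asked for, a point or a joint stands for the part that bears it (a point fixed in the world has none). Each returns a list of dicts, best first, with "conf" (0 to 1); they miss things now and then, are a little off and sometimes report something else, mostly with a low value. They report only what shows in the picture. A call takes as long as a camera call. They do not tell look-alikes from the thing itself.
- nets.search_frame(name, camera): "at" ([row, column] as shares, 0 to 1, of the picture: columns of its width, rows of its height, amid what is visible of it).
- nets.trace(name, camera): "region" (384x512 bool, what is visible of it) and "at" ([row, column] as shares, 0 to 1, of the picture: columns of its width, rows of its height, amid what is visible of it).
- nets.landmark_of(name, camera): "at" ([row, column] as shares, 0 to 1, of the picture: columns of its width, rows of its height: a listed point, or the origin of a listed thing).
The state is a dict: "time": time; "joints": joint angles; "joint_velocities": joint speeds; "effort": joint torques, N m; "position": TCP position; "eef_rot": TCP orientation; "contact_force": force on the tool from outside, world axes, zero at the start; "moment": the same for the moment, N m; "grip_width": opening from 0.0 (shut) to 1.0 (fully open).
Only numpy, scipy, OpenCV 4.12 (cv2) and the standard library are available. Lean on these libraries where they do the work, as an engineer would, in place of code of your own. Each camera call takes 0.05 s, during which the arm holds its last target. There are 200 camera calls.

TASK

Lay the rubber mallet flat inside the open drawer without dropping it, then press down the release lever on the side of the drawer's slide and push the drawer fully home without slamming it. Leave everything else on the bench where it is, and leave the drill case in the drawer.

Things in the scene. Friction and masses are not known exactly. Their poses are not given: they have to be found in the camera images.
- unit: Plywood drawer unit fixed on the bench. Origin: on the bench, middle of its front face; x points to its back (the way the drawer retracts), y to its left, z up. Carcass 240 deep, 364 wide. Above it a shelf, 374 wide, underside 185 above the bench, juts out 35 in front of the front face, over lever and closing drawer: reach under it with the tool tilted, leaning back to the drawer's front side.
- drawer_floor (a point): Centre of the drawer's inner floor, 28 above the bench; axes as the unit's. Open-topped plywood drawer, inside 195 (x) by 220 (y), walls 45 high. Drawn fully out this point lies 112 in front of the unit's front face. A drill case stands inside along the -y side.
- drawer_front (a point): Middle of the front face of the pull lip on the drawer's front panel, 64 above the bench; axes as the unit's; moves with the drawer. Lip 120 wide (y), 16 high, 12 out of the panel; panel 360 wide, from 16 to 96 above the bench. Push along the unit's +x; 2 to 5 N suffice once released. When home it is 27 in front of the unit's front face.
- lever_pad (a point): Press point on top of the black release lever outside the drawer's left (+y) side, 72 above the bench, 66 in front of the unit's front face, 152 left of its middle. Pad 30 wide (y), 18 to either side in x, then a cross rib 14 tall (+x side); pivot 40 behind (+x). Hold the pad down and push it 15 to 30 along the unit's +x: the pawl then rides on the slide rail, the drawer is free. Axes tilt with the lever.
- lever (a joint): Release lever angle, rad: 0 up (locked), grows as the pad is pressed, stop at 0.35 (pad about 13 down). Sprung: 3 to 4 N to start, about 7 N at the stop. The pawl clears the catch at 0.22 to 0.3; let go with the drawer still at 0 and it locks again. Off the catch it stays near 0.25 by itself.
- drawer (a joint): Drawer travel, m: 0 fully out (start, locked), 0.21 fully home.
- mallet_mid (a point): Mallet, round wooden handle and dark barrel head, lying on the bench, 145 long. This point is on the handle near the balance point, 17 above what it lies on; its x axis points along the handle to the head. Head 40 diameter, 96 long across (y), centred 40 ahead of this point; handle 22 diameter, to 84 behind this point, sloping slightly. 0.2 to 0.4 kg. Grip it here, across.
- drill_case_mid (a point): Centre of the grey drill case in the drawer, 110 by 55 by 34 high, long side along its x; stands on the drawer floor.
- scraper: Scraper with wooden handle and flat T blade, 162 long along its x (blade at +x), 24 high; bystander on the bench. Its place and the mallet's swap. Origin on the bench under the middle.
- jar: Jar, 54 diameter, 85 high, standing left of the lever; bystander. Origin at its foot.
- bottle: Bottle, 60 diameter, 165 high, standing right of the drawer; bystander. Origin at its foot.
- tape: Reel ring 90 diameter, 35 high, lying on the bench; bystander. Origin at its foot.
- offcut: Wood offcut 70 by 130 by 30 high; bystander. Origin at its foot.
Not all that is in view belongs to the job. What is shaped like the part that bears drill_case_mid but orange is not meant. Of the things that look like the part that bears mallet_mid, the smaller one is meant.

How it is judged:
By the outcome, as a careful person would: the job done as asked, in the order asked, and still so for the second after the job is handed in, with the robot touching nothing.
It also fails if it takes over 62 s, if anything falls off the work surface, if the arm or the gripper's body presses on something with over 40 N, if the wrist force passes 120 N, or if a joint passes its speed limit or range.

## Working session

There is one attempt and no reset: what is moved stays moved. The work goes in short steps, Python scripts to look and compute and a tool call to move; the robot and the scene stay as the last step left them, time stands still between calls to the robot, and variables do not carry over. Pictures are saved under pics/ and viewed, about 8 in all and at most 12, crops included, and the job is handed in when it is done.

Besides the shell and the picture viewer there is one more tool, called after "Emit:" in YAML: its name, and indented under it one key for each argument. jog_arm: Moves the arm, as the interface text tells. Its arguments: {"type":"object","properties":{"targets":{"type":"array","items":{"type":"array","items":{"type":"number"}}},"force":{"type":"number"}},"required":["targets"]}

```bash
mkdir -p pics
cat > h.py <<'E'
import numpy as np, cv2
from rig import arm, optics, nets
from scipy.spatial.transform import Rotation as R
def snap(n):
    info=optics.camera_info(n); p,d=optics.snapshot(n); return p,d,info
def toworld(info,r,c,z=None,depth=None):
    K=np.array(info["camera_matrix"]);T=np.array(info["pose"]);k=info["k1"]
    u=np.array([(np.asarray(c,float)-K[0,2])/K[0,0],(np.asarray(r,float)-K[1,2])/K[1,1]])
    s=u.copy()
    for _ in range(8): s=u/(1+k*(s**2).sum(0))
    ray=np.stack([s[0],s[1],np.ones_like(s[0])],-1)@T[:3,:3].T
    if depth is not None: return T[:3,3]+ray*np.asarray(depth)[...,None]
    return T[:3,3]+ray*((z-T[2,3])/ray[...,2])[...,None]
def cloud(info,d):
    r,c=np.mgrid[0:384,0:512]
    P=toworld(info,r.ravel(),c.ravel(),depth=d.ravel()).reshape(384,512,3); P[d==0]=np.nan; return P
def Rm():
    s=arm.state(); q=s["eef_rot"]; return np.array(s["position"]),R.from_quat([q[1],q[2],q[3],q[0]]),s
E
python3 - <<'E'
from h import *
print(arm.state())
ims=[]
for n in ["scene","top"]:
    p,d,i=snap(n); cv2.imwrite(f"pics/{n}0.png",p); np.savez(f"{n}0.npz",p=p,d=d,K=i["camera_matrix"],pose=i["pose"],k1=i["k1"])
    P=cloud(i,d)
    print(n,np.round(i["pose"],2).tolist())
    for t,z in [("unit",0),("drawer_floor",.028),("drawer_front",.064),("lever_pad",.072),("mallet_mid",.017),("drill_case_mid",.045),("scraper",0),("jar",0),("bottle",0),("tape",0),("offcut",0)]:
        for o in nets.landmark_of(t,n)[:3]:
            a=o["at"]; r,c=a[0]*384,a[1]*512
            print(t,round(o["conf"],2),[round(r),round(c)],np.round(toworld(i,r,c,z=z),3))
    ims.append(p)
E
```

```text
{'time': 0.0, 'joints': array([ 1.04579700e+00,  2.17773079e-01,  1.61495334e+00,  8.52338396e-06,
        1.31126441e+00, -1.12200635e-01]), 'joint_velocities': array([ 6.75879018e-04,  1.45998670e-06, -2.80608845e-04,  6.69911870e-06,
       -1.74683906e-03, -6.75478576e-04]), 'effort': array([ 7.10564054e-04, -3.96841693e+01, -3.03857732e+01,  2.43510675e-05,
        9.75494360e-03, -7.00445440e-06]), 'position': array([0.25033029, 0.5718517 , 0.25494641]), 'eef_rot': array([-0.59147711,  0.59223506,  0.38615967, -0.38767663]), 'contact_force': array([-0.1600456 ,  0.56781615, -0.17285622]), 'moment': array([ 0.02182771, -0.00456296,  0.03820138]), 'grip_width': 0.997394838028481}
scene [[-0.64, 0.62, -0.46, 1.11], [0.77, 0.51, -0.38, 0.58], [-0.0, -0.6, -0.8, 1.14], [0.0, 0.0, 0.0, 1.0]]
drawer_floor 0.57 [178, 196] [ 0.562 -0.157  0.028]
drawer_front 0.88 [155, 223] [ 0.429 -0.134  0.064]
lever_pad 0.68 [203, 208] [ 0.64  -0.011  0.072]
mallet_mid 0.66 [219, 320] [0.405 0.321 0.017]
mallet_mid 0.66 [229, 388] [0.283 0.531 0.017]
drill_case_mid 0.7 [135, 234] [ 0.302 -0.188  0.04
[... 518 characters left out ...]
.85 [153, 323] [ 0.679 -0.171  0.   ]
drawer_floor 0.71 [182, 317] [ 0.578 -0.147  0.028]
drawer_front 0.57 [223, 318] [ 0.443 -0.143  0.064]
lever_pad 0.74 [163, 278] [ 0.627 -0.015  0.072]
mallet_mid 0.84 [269, 106] [0.281 0.531 0.017]
mallet_mid 0.8 [226, 174] [0.426 0.314 0.017]
drill_case_mid 0.75 [178, 345] [ 0.588 -0.235  0.045]
drill_case_mid 0.72 [276, 339] [ 0.276 -0.215  0.045]
drill_case_mid 0.68 [149, 322] [ 0.683 -0.159  0.045]
scraper 0.85 [177, 172] [0.587 0.332 0.   ]
jar 0.7 [166, 247] [0.629 0.084 0.   ]
jar 0.41 [215, 381] [ 0.476 -0.365  0.   ]
bottle 0.63 [216, 380] [ 0.47  -0.361  0.   ]
tape 0.91 [238, 225] [0.392 0.15  0.   ]
offcut 0.6 [137, 207] [0.727 0.22  0.   ]
```

View pics/top0.png

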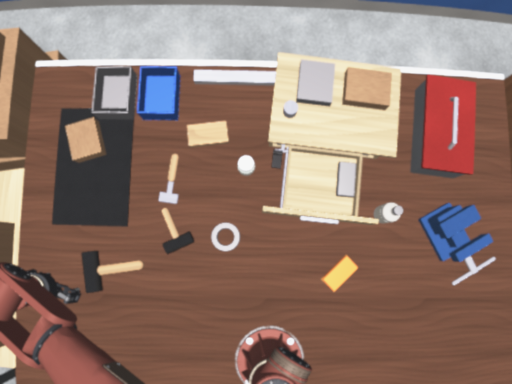

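View pics/scene0.png

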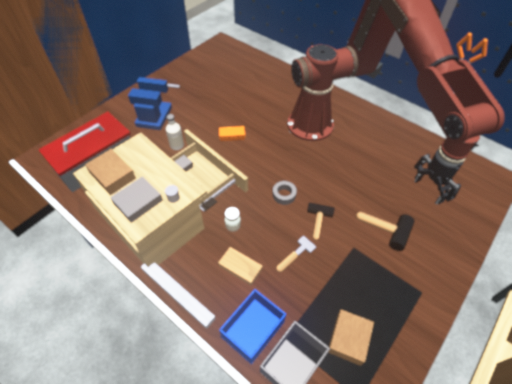

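The top view shows the small mallet at (row 226, col 174) and a larger look-alike at (269, 106). The scraper is at (180, 170), the drawer at (182, 317) and the lever at (158, 278). The grey case is at (178, 345) and the orange one at (273, 340). I choose the small mallet. Next I measure it and the unit's yaw.

Run:
```python
from h import *
big=[]
for n in ["top","scene"]:
    p,d,i=snap(n);P=cloud(i,d)
    for o in nets.trace("mallet_mid",n)[:3]:
        m=o["region"]; Q=P[m]; Q=Q[np.isfinite(Q[:,0])&(Q[:,2]>.006)]
        if len(Q)<10: continue
        dark=p[m].max(1)<70
        H=P[m][dark]; W=P[m][~dark]
        c=np.nanmedian(H,0); w=np.nanmedian(W,0)
        ev,V=np.linalg.eigh(np.cov(H[np.isfinite(H[:,0])&(H[:,2]>.01)][:,:2].T))
        print(n,round(o["conf"],2),m.sum(),"head",np.round(c,3),"handle",np.round(w,3),"ang h->head",np.degrees(np.arctan2(*(c-w)[1::-1])).round(1),"headaxis",np.degrees(np.arctan2(V[1,1],V[0,1])).round(1),"headlen",round(4*ev[1]**.5*.87,3))
    # panel top edge z~0.096
    for zlo,zhi,lab in [(.088,.104,"panel")]:
        s=(P[...,2]>zlo)&(P[...,2]<zhi)&(P[...,0]>.38)&(P[...,0]<.53)&(P[...,1]>-.36)&(P[...,1]<.08)
        Q=P[s]
        if len(Q)>20:
            vx=cv2.fitLine(Q[:,:2].astype(np.float32),cv2.DIST_HUBER,0,.01,.01).ravel()
            print(n,lab,len(Q),"dir",np.degrees(np.arctan2(vx[1],vx[0])).round(1),"mean",Q.mean(0).round(3),"y",Q[:,1].min().round(3),Q[:,1].max().round(3))
    s=(P[...,2]>.17)&(P[...,2]<.24)&(P[...,0]>.55)&(P[...,1]>-.45)&(P[...,1]<.1)
    s=(np.abs(P[...,2]-np.nanmedian(P[s][:,2]))<.008)&s
    r=cv2.minAreaRect(P[s][:,:2].astype(np.float32)*1000); print("shelf",r,np.nanmedian(P[s][:,2]))
    for o in nets.trace("drill_case_mid",n)[:3]:
        Q=P[o["region"]];Q=Q[np.isfinite(Q[:,0])]
        print("case",round(o["conf"],2),np.median(Q,0).round(3),cv2.minAreaRect(Q[:,:2].astype(np.float32)*1000))
p=cv2.imread("pics/top0.png")
a=cv2.resize(p[195:295,70:210],None,fx=4,fy=4,interpolation=cv2.INTER_CUBIC)
cv2.imwrite("pics/crop1.png",a)
```

```text
top 0.87 604 head [0.374 0.295 0.037] handle [0.422 0.323 0.024] ang h->head -150.2 headaxis 116.0 headlen 0.096
top 0.84 1103 head [0.274 0.567 0.051] handle [0.289 0.49  0.032] ang h->head 101.7 headaxis -170.5 headlen 0.13
top 0.35 263 head [nan nan nan] handle [0.617 0.085 0.084] ang h->head nan headaxis nan headlen nan
top panel 619 dir 85.1 mean [ 0.467 -0.156  0.096] y -0.355 0.033
shelf ((783.9940185546875, -177.2875518798828), (375.1669006347656, 278.8075256347656), 84.42430114746094) 0.20380724457727817
case 0.8 [ 0.285 -0.216  0.033] ((285.06109619140625, -219.83863830566406), (60.24842071533203, 116.75386047363281), 50.11921691894531)
case 0.74 [ 0.583 -0.232  0.062] ((586.353271484375, -234.31375122070312), (54.655391693115234, 112.15863800048828), 86.64718627929688)
scene 0.74 448 head [0.378 0.298 0.037] handle [0.408 0.321 0.025] ang h->head -142.8 headaxis 115.9 headlen 0.093
scene 0.61 846 head [0.293 0.575 0.05 ] handle [0.295 0.499 0.032] ang h->head 91.6 headaxis -170.2 headlen 0.138
scene panel 381 dir 85.5 mean [ 0.469 -0.159  0.096] y -0.357 0.034
shelf ((781.0952758789062, -177.13807678222656), (380.1693420410156, 278.35400390625), 84.9146957397461) 0.20386418478989132
case 0.73 [ 0.29  -0.213  0.033] ((282.76812744140625, -220.36390686035156), (64.93391418457031, 110.04199981689453), 43.94092559814453)
case 0.47 [ 0.554 -0.222  0.062] ((554.6757202148438, -231.3181610107422), (61.10074234008789, 48.59131622314453), 89.52969360351562)
  return np.nanmean(a, axis, out=out, keepdims=keepdims)
  avg = a.mean(axis, **keepdims_kw)
  ret = um.true_divide(
<stdin>:11: RuntimeWarning: Degrees of freedom <= 0 for slice
  c *= np.true_divide(1, fact)
  c *= np.true_divide(1, fact)
```

View pics/crop1.png

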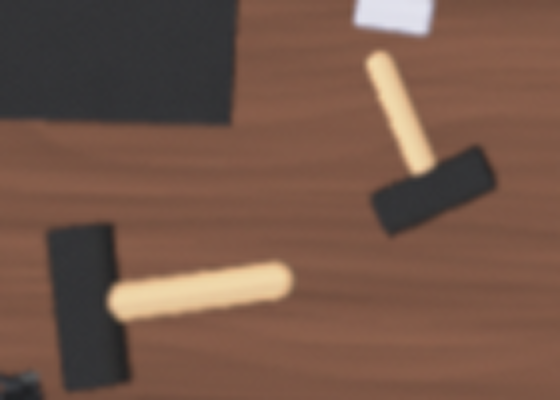

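The crop confirms two mallets. The right one, with its head at about (190, 435) in the crop, has the 96 mm head and is the one meant; the left one's head measures 130 mm. I now plan the move to above it.

```bash
cat >> h.py <<'E'
def down(jaw_deg):  # tool z down, tool x at world yaw jaw_deg
    a=np.radians(jaw_deg); x=np.array([np.cos(a),np.sin(a),0]); z=np.array([0,0,-1.]); return R.from_matrix(np.stack([x,np.cross(z,x),z],1))
O=np.array([.681,-.170]); PSI=-5.0
def U(x,y,z):
    a=np.radians(PSI); return np.array([O[0]+x*np.cos(a)-y*np.sin(a),O[1]+x*np.sin(a)+y*np.cos(a),z])
def rows(p,r,tp,tr,n,g):
    rv=(r.inv()*tr).as_rotvec(); out=[]
    cp,cr=np.array(p),r
    for k in range(1,n+1):
        wp=p+(tp-p)*k/n; wr=r*R.from_rotvec(rv*k/n)
        s=cr.inv().apply(wp-cp); t=(cr.inv()*wr).as_rotvec()
        row=list(np.round(s,3))+list(np.round(t,3))+[g]; out.append([float(v) for v in row])
        cp=cp+cr.apply(row[:3]); cr=cr*R.from_rotvec(row[3:6])
    print(str(out).replace(" ","")); return cp,cr
E
python3 - <<'E'
from h import *
p,r,s=Rm(); print(r.as_matrix().round(3), s["time"])
x=r.as_matrix()[:,0]; y=np.degrees(np.arctan2(x[1],x[0])); print("jaw yaw",y)
j=min([116,-64],key=lambda a:abs((a-y+180)%360-180)); print(j)
rows(p,r,np.array([.412,.3145,.18]),down(j),9,1)
E
```

```text
[[ 0.401  0.    -0.916]
 [ 0.916  0.     0.401]
 [ 0.    -1.    -0.   ]] 1.5
jaw yaw 66.35038157434872
116
[[-0.019,0.008,-0.028,-0.163,-0.075,-0.075,1.0],[-0.022,0.012,-0.025,-0.162,-0.075,-0.075,1.0],[-0.024,0.013,-0.021,-0.163,-0.075,-0.076,1.0],[-0.027,0.014,-0.017,-0.162,-0.076,-0.075,1.0],[-0.029,0.015,-0.012,-0.163,-0.075,-0.075,1.0],[-0.031,0.014,-0.008,-0.162,-0.075,-0.075,1.0],[-0.033,0.012,-0.003,-0.163,-0.075,-0.075,1.0],[-0.033,0.01,0.001,-0.162,-0.075,-0.076,1.0],[-0.034,0.008,0.005,-0.163,-0.075,-0.075,1.0]]
```

The tool's y axis is the approach axis, so I fix the helper.

```bash
sed -i 's/^def down.*/def down(jaw_deg,lean=0): # y along fingers/; s/z=np.array(\[0,0,-1.\]); return.*/y=np.array([0,0,-1.]); return R.from_matrix(np.stack([x,y,np.cross(x,y)],1))/' h.py
python3 - <<'E'
from h import *
p,r,s=Rm()
rows(p,r,np.array([.412,.3145,.18]),down(116),9,1)
E
```

```text
[[-0.019,0.008,-0.028,0.0,-0.096,-0.0,1.0],[-0.022,0.009,-0.026,0.0,-0.097,-0.0,1.0],[-0.024,0.008,-0.024,0.0,-0.096,-0.0,1.0],[-0.026,0.009,-0.021,0.0,-0.096,-0.0,1.0],[-0.028,0.008,-0.019,0.0,-0.096,-0.0,1.0],[-0.03,0.009,-0.016,0.0,-0.097,-0.0,1.0],[-0.031,0.008,-0.013,0.0,-0.096,-0.0,1.0],[-0.032,0.009,-0.009,0.0,-0.096,-0.0,1.0],[-0.034,0.008,-0.007,0.0,-0.097,-0.0,1.0]]
```

Emit:
jog_arm:
  targets:
    - [-0.019, 0.008, -0.028, 0, -0.096, 0, 1]
    - [-0.022, 0.009, -0.026, 0, -0.097, 0, 1]
    - [-0.024, 0.008, -0.024, 0, -0.096, 0, 1]
    - [-0.026, 0.009, -0.021, 0, -0.096, 0, 1]
    - [-0.028, 0.008, -0.019, 0, -0.096, 0, 1]
    - [-0.03, 0.009, -0.016, 0, -0.097, 0, 1]
    - [-0.031, 0.008, -0.013, 0, -0.096, 0, 1]
    - [-0.032, 0.009, -0.009, 0, -0.096, 0, 1]
    - [-0.034, 0.008, -0.007, 0, -0.097, 0, 1]
    - [0, 0, 0, 0, 0, 0, 1]

```text
time: 2.75
position: [0.4125, 0.3123, 0.1797]
eef_rot: [0.376, -0.376, -0.599, 0.6]
contact_force: [0.3, -0.1, 0.5]
grip_width: 1.0
```

Run:
```python
from h import *
p0,r,s=Rm(); print(p0,r.as_matrix()[:,0],r.as_matrix()[:,1])
p,d,i=snap("wrist"); cv2.imwrite("pics/w1.png",p);P=cloud(i,d)
for o in nets.landmark_of("mallet_mid","wrist")[:2]:
    print("lm",o["conf"],toworld(i,o["at"][0]*384,o["at"][1]*512,z=.017))
for o in nets.trace("mallet_mid","wrist")[:1]:
    m=o["region"]&np.isfinite(P[...,0])&(P[...,2]>.01); dk=p.max(2)<80
    H=P[m&dk];W=P[m&~dk]; print(o["conf"],len(H),len(W),np.median(H,0),H[:,2].max())
    print("headrect",cv2.minAreaRect(H[:,:2].astype(np.float32)*1000))
    l=cv2.fitLine(W[:,:2].astype(np.float32),cv2.DIST_HUBER,0,.01,.01).ravel(); print("handle",l,np.degrees(np.arctan2(l[1],l[0])), np.percentile(W[:,2],[5,50,95]))
```

```text
[0.41251451 0.31229961 0.17970205] [-4.35539488e-01  9.00169545e-01 -3.79629286e-04] [-9.64287069e-04 -8.88292723e-04 -9.99999141e-01]
0.93 4727 2071 [0.36992674 0.2972587  0.03711425] 0.04199674633328088
headrect ((371.51824951171875, 298.33111572265625), (37.562164306640625, 94.9167709350586), 25.752605438232422)
handle [0.8995427  0.43683293 0.4289362  0.3260779 ] 25.901983 [0.01797666 0.02378748 0.02878393]
```

View pics/w1.png

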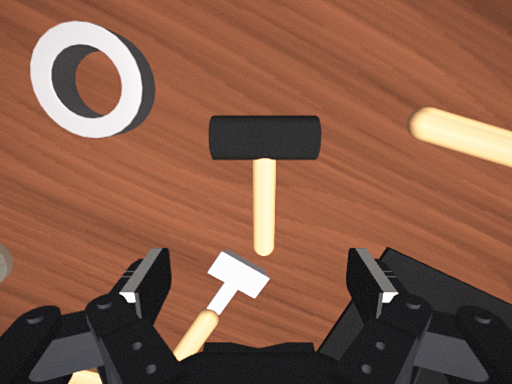

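The wrist view shows the small mallet centred, with its head at (135, 265) and its handle running down to (250, 265). I descend and grip it.

Emit:
jog_arm:
  targets:
    - [0.005, 0.03, 0.003, 0, 0, 0, 1]
    - [0, 0.04, 0, 0, 0, 0, 0.8]
    - [0, 0.04, 0, 0, 0, 0, 0.7]
    - [0, 0.025, 0, 0, 0, 0, 0.7]
    - [0, 0.014, 0, 0, 0, 0, 0.7]
    - [0, 0, 0, 0, 0, 0, 0.7]
    - [0, 0, 0, 0, 0, 0, 0]
    - [0, 0, 0, 0, 0, 0, 0]
    - [0, 0, 0, 0, 0, 0, 0]
    - [0, 0, 0, 0, 0, 0, 0]
    - [0, 0, 0, 0, 0, 0, 0]
  force: 60

```text
time: 4.28
position: [0.4085, 0.3178, 0.033]
eef_rot: [-0.374, 0.375, 0.601, -0.599]
contact_force: [-1.0, -0.8, 6.0]
grip_width: 0.231
```

Run:
```python
from h import *
p,r,s=Rm(); print(s["time"],p,s["grip_width"],s["contact_force"])
n=p+[0,0,.13]; print("mid?");
t=U(-.124,.032,.18); print(t)
# hop: jaw 116 -> 85
q,c=rows(n,r,np.array([t[0],t[1],.19]),down(85),12,0)
```

```text
4.275 [0.40847062 0.31784238 0.03299141] 0.2313528940115491 [-1.01981959 -0.83920889  6.0375969 ]
mid?
[ 0.56026084 -0.12731446  0.18      ]
[[-0.039,-0.002,0.005,0.0,0.045,0.0,0.0],[-0.039,-0.003,0.003,0.0,0.045,0.0,0.0],[-0.039,-0.002,0.001,0.001,0.045,0.0,0.0],[-0.039,-0.002,0.0,-0.0,0.046,0.0,0.0],[-0.039,-0.002,-0.002,0.0,0.045,0.0,0.0],[-0.039,-0.003,-0.004,0.0,0.045,0.0,0.0],[-0.039,-0.002,-0.006,0.001,0.045,0.001,0.0],[-0.039,-0.002,-0.007,-0.0,0.045,-0.0,0.0],[-0.038,-0.002,-0.009,0.0,0.045,-0.0,0.0],[-0.037,-0.003,-0.011,0.0,0.045,-0.0,0.0],[-0.038,-0.002,-0.013,0.001,0.045,-0.0,0.0],[-0.036,-0.002,-0.014,-0.0,0.046,-0.0,0.0]]
```

Emit:
jog_arm:
  targets:
    - [0, -0.01, 0, 0, 0, 0, 0]
    - [0, -0.03, 0, 0, 0, 0, 0]
    - [0, -0.04, 0, 0, 0, 0, 0]
    - [0, -0.04, 0, 0, 0, 0, 0]
    - [0, -0.01, 0, 0, 0, 0, 0]
    - [0, 0, 0, 0, 0, 0, 0]

```text
time: 5.03
position: [0.4068, 0.3171, 0.161]
eef_rot: [-0.375, 0.375, 0.6, -0.6]
contact_force: [0.3, 0.1, -4.2]
grip_width: 0.228
```

Emit:
jog_arm:
  targets:
    - [-0.039, -0.002, 0.005, 0, 0.045, 0, 0]
    - [-0.039, -0.003, 0.003, 0, 0.045, 0, 0]
    - [-0.039, -0.002, 0.001, 0, 0.045, 0, 0]
    - [-0.039, -0.002, 0, 0, 0.046, 0, 0]
    - [-0.039, -0.002, -0.002, 0, 0.045, 0, 0]
    - [-0.039, -0.003, -0.004, 0, 0.045, 0, 0]
    - [-0.039, -0.002, -0.006, 0, 0.045, 0, 0]
    - [-0.039, -0.002, -0.007, 0, 0.045, 0, 0]
    - [-0.038, -0.002, -0.009, 0, 0.045, 0, 0]
    - [-0.037, -0.003, -0.011, 0, 0.045, 0, 0]
    - [-0.038, -0.002, -0.013, 0, 0.045, 0, 0]
    - [-0.036, -0.002, -0.014, 0, 0.046, 0, 0]

```text
time: 6.52
position: [0.5574, -0.1284, 0.1847]
eef_rot: [0.524, -0.52, -0.476, 0.478]
contact_force: [0.7, 0.5, -3.6]
grip_width: 0.231
```

Emit:
jog_arm:
  targets:
    - [0, 0, 0, 0, 0, 0, 0]
    - [0, 0, 0, 0, 0, 0, 0]

```text
time: 6.78
position: [0.5572, -0.127, 0.1855]
eef_rot: [0.523, -0.52, -0.477, 0.478]
contact_force: [-0.3, -0.9, -3.9]
grip_width: 0.229
```

Run:
```python
from h import *
p0,r,s=Rm(); print(s["time"],p0,s["grip_width"],s["contact_force"])
p,d,i=snap("wrist"); cv2.imwrite("pics/w2.png",p);P=cloud(i,d)
for n,z in [("drawer_floor",.028),("drawer_front",.064),("lever_pad",.072),("mallet_mid",None),("drill_case_mid",.045)]:
    for o in nets.landmark_of(n,"wrist")[:1]:
        a=o["at"];rr,cc=a[0]*384,a[1]*512
        print(n,round(o["conf"],2),round(rr),round(cc), toworld(i,rr,cc,z=z if z else p0[2]-.012).round(3))
pt,dt,it=snap("top");cv2.imwrite("pics/t2.png",pt[110:260,200:420])
```

```text
6.775 [ 0.55723226 -0.12700845  0.18545284] 0.22941061409640354 [-0.2543294  -0.86624336 -3.92282633]
drawer_front 0.89 51 216 [ 0.445 -0.147  0.064]
mallet_mid 0.93 256 256 [ 0.553 -0.128  0.173]
drill_case_mid 0.82 230 142 [ 0.587 -0.237  0.045]
```

View pics/w2.png

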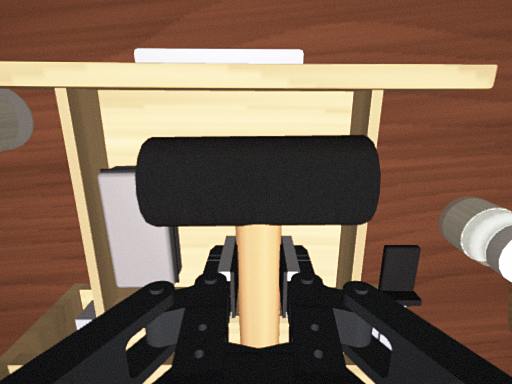

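The wrist view shows the held mallet level over the drawer. The case is at (225, 140), the left wall at col 365, the front panel at row 75, and the lever pad at (265, 400) with its rib at row 297. I measure the clearances from depth.

Run:
```python
from h import *
p0,r,s=Rm()
p,d,i=snap("wrist");P=cloud(i,d)
a=np.radians(PSI);Ri=np.array([[np.cos(a),np.sin(a)],[-np.sin(a),np.cos(a)]])
Q=P.copy();Q[...,:2]=(P[...,:2]-O)@Ri.T; Q=(Q*1000)
for lab,rr,cs in [("row120",120,range(60,400,15)),("row240",240,list(range(95,190,12))+list(range(340,440,8)))]:
    print(lab,[(c,*Q[rr,c].round().tolist()) for c in cs])
print("col240",[(k,*Q[k,240].round().tolist()) for k in range(45,140,7)])
print("col400",[(k,*Q[k,400].round().tolist()) for k in range(236,312,5)])
print("panel ends",[ (c,*Q[72,c].round().tolist()) for c in (10,100,200,300,400,480)])
print("tcp",((p0[:2]-O)@Ri.T*1000).round(),"head x",[(k,*Q[k,260].round().tolist()) for k in (140,180,220)])
```

```text
row120 [(60, -181.0, -162.0, 0.0), (75, -186.0, -106.0, 70.0), (90, -184.0, -106.0, 49.0), (105, -183.0, -104.0, 28.0), (120, -183.0, -91.0, 28.0), (135, -183.0, -78.0, 28.0), (150, -183.0, -64.0, 28.0), (165, -183.0, -51.0, 27.0), (180, -183.0, -38.0, 28.0), (195, -183.0, -24.0, 27.0), (210, -183.0, -11.0, 28.0), (225, -183.0, 2.0, 27.0), (240, -183.0, 16.0, 27.0), (255, -183.0, 29.0, 27.0), (270, -183.0, 43.0, 29.0), (285, -183.0, 56.0, 28.0), (300, -183.0, 70.0, 28.0), (315, -183.0, 83.0, 26.0), (330, -183.0, 97.0, 26.0), (345, -183.0, 109.0, 29.0), (360, -185.0, 114.0, 56.0), (375, -186.0, 119.0, 73.0), (390, -181.0, 162.0, -0.0)]
row240 [(95, -86.0, -107.0, 71.0), (107, -77.0, -107.0, 51.0), (119, -81.0, -92.0, 61.0), (131, -82.0, -81.0, 61.0), (143, -81.0, -71.0, 60.0), (155, -82.0, -59.0, 63.0), (167, -81.0, -49.0, 61.0), (179, -69.0, -45.0, 36.0), (340, -67.0, 114.0, 32.0), (348, -79.0, 114.0, 56.0), (356, -87.0, 115.0, 73.0), (364, -51.0, 150.0, -1.0), (372, -51.0, 159.0, -0.0), (380, nan, nan, nan), (388, -51.0, 177.0, -1.0), (396, -52.0, 185.0, 0.0), (404, -51.0, 195.0, -1
[... 520 characters left out ...]
1.0), (241, -84.0, 155.0, 67.0), (246, -81.0, 153.0, 72.0), (251, -77.0, 153.0, 73.0), (256, -72.0, 155.0, 71.0), (261, -66.0, 156.0, 71.0), (266, -62.0, 156.0, 72.0), (271, -56.0, 157.0, 71.0), (276, -52.0, 158.0, 72.0), (281, -47.0, 158.0, 72.0), (286, -41.0, 159.0, 71.0), (291, -41.0, 156.0, 78.0), (296, -41.0, 153.0, 86.0), (301, -36.0, 154.0, 85.0), (306, -138.0, 78.0, 224.0), (311, -138.0, 77.0, 226.0)]
panel ends [(10, -217.0, -127.0, 96.0), (100, -218.0, -70.0, 95.0), (200, -218.0, -5.0, 96.0), (300, -218.0, 59.0, 96.0), (400, -218.0, 123.0, 96.0), (480, -218.0, 174.0, 96.0)]
tcp [-125.   32.] head x [(140, -186.0, 33.0, 181.0), (180, -172.0, 33.0, 194.0), (220, -154.0, 33.0, 189.0)]
```

The frame agrees with the drawing to a few mm, with a y offset of about +4 mm. The mallet has roughly 25 mm clearance on every side, so I lower it.

Emit:
jog_arm:
  targets:
    - [0, 0.03, 0, 0, 0, 0, 0]
    - [0, 0.03, 0, 0, 0, 0, 0]
    - [0, 0.03, 0, 0, 0, 0, 0]
    - [0, 0.015, 0, 0, 0, 0, 0]
    - [0, 0.01, 0, 0, 0, 0, 0]
    - [0, 0.005, 0, 0, 0, 0, 0]
    - [0, 0, 0, 0, 0, 0, 0]
    - [0, 0, 0, 0, 0, 0, 0]

```text
time: 8.18
position: [0.5598, -0.1281, 0.0693]
eef_rot: [-0.521, 0.522, 0.478, -0.477]
contact_force: [-0.1, 0.3, -3.9]
grip_width: 0.23
```

Emit:
jog_arm:
  targets:
    - [0, 0.004, 0, 0, 0, 0, 0]
    - [0, 0.002, 0, 0, 0, 0, 0]
    - [0, 0, 0, 0, 0, 0, 0]

```text
time: 8.55
position: [0.5587, -0.1277, 0.062]
eef_rot: [0.522, -0.521, -0.477, 0.478]
contact_force: [0.3, 0.1, -3.8]
grip_width: 0.233
```

Emit:
jog_arm:
  targets:
    - [0, 0.002, 0, 0, 0, 0, 0]
    - [0, 0, 0, 0, 0, 0, 0]

```text
time: 8.8
position: [0.5594, -0.1279, 0.061]
eef_rot: [-0.521, 0.522, 0.478, -0.477]
contact_force: [-1.2, -0.9, 1.7]
grip_width: 0.234
```

Contact is made, so I release and retreat straight up.

Emit:
jog_arm:
  targets:
    - [0, 0, 0, 0, 0, 0, 0.3]
    - [0, 0, 0, 0, 0, 0, 0.4]
    - [0, 0, 0, 0, 0, 0, 0.5]
    - [0, 0, 0, 0, 0, 0, 0.5]
    - [0, -0.015, 0, 0, 0, 0, 0.5]
    - [0, -0.03, 0, 0, 0, 0, 0.5]
    - [0, -0.04, 0, 0, 0, 0, 0.5]
    - [0, -0.04, 0, 0, 0, 0, 0.3]
    - [0, -0.03, 0, 0, 0, 0, 0]
    - [0, 0, 0, 0, 0, 0, 0]

```text
time: 10.05
position: [0.5615, -0.1286, 0.2201]
eef_rot: [-0.519, 0.524, 0.479, -0.476]
contact_force: [0.4, -1.0, 0.1]
grip_width: -0.002
```

Run:
```python
from h import *
p0,r,s=Rm(); print(s["time"],p0,s["joints"].round(2),s["contact_force"])
p,d,i=snap("wrist"); cv2.imwrite("pics/w3.png",p)
P=cloud(i,d);a=np.radians(PSI);Ri=np.array([[np.cos(a),np.sin(a)],[-np.sin(a),np.cos(a)]])
Q=P.copy();Q[...,:2]=(P[...,:2]-O)@Ri.T
for o in nets.landmark_of("lever_pad","wrist")[:1]: print("pad",o["conf"],((toworld(i,o["at"][0]*384,o["at"][1]*512,z=.072)[:2]-O)@Ri.T).round(3))
for o in nets.trace("mallet_mid","wrist")[:1]:
    q=Q[o["region"]];q=q[np.isfinite(q[:,0])]; print("mallet",np.percentile(q,[1,50,99],axis=0).round(3))
s=(np.abs(Q[...,2]-.072)<.004)&(Q[...,1]>.13)&(Q[...,1]<.2)&(Q[...,0]<-.03)&(Q[...,0]>-.1)
print("pad pts",s.sum(),Q[s].min(0).round(3),Q[s].max(0).round(3),Q[s].mean(0).round(3))
```

```text
10.05 [ 0.56146671 -0.12863084  0.22012384] [-0.35  0.14  1.77 -0.    1.22 -1.83] [ 0.40624402 -0.95925846  0.05521505]
pad 0.93 [-0.065  0.156]
mallet [[-0.186 -0.015  0.028]
 [-0.162  0.031  0.062]
 [-0.064  0.078  0.068]]
pad pts 1376 [-0.084  0.14   0.068] [-0.03   0.17   0.076] [-0.062  0.154  0.072]
```

View pics/w3.png

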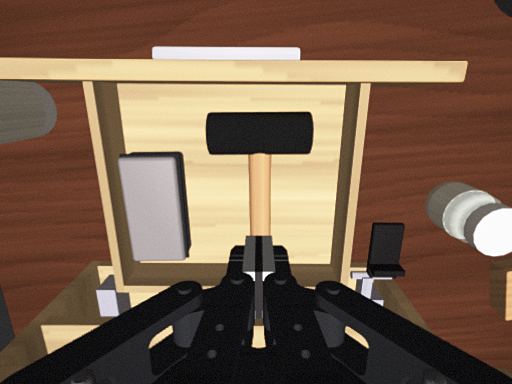

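The mallet lies flat in the drawer, head at (132, 260), clear of the case and walls. The pad is at (245, 385). I move the shut fingers, tilted 40°, to hover over the pad.

```bash
sed -i 's/^O=.*/O=np.array([.6813,-.1665]); PSI=-5.0/' h.py
cat >> h.py <<'E'
def tip(t_unit,th): # TCP pose for tip centre at unit coords, tilt th deg
    r=down(85)*R.from_rotvec([-np.radians(th),0,0]); return U(*t_unit)-.025*r.as_matrix()[:,1], r
def tipnow():
    p,r,s=Rm(); t=p+.025*r.as_matrix()[:,1]; a=np.radians(PSI); v=t[:2]-O
    return np.array([v[0]*np.cos(a)+v[1]*np.sin(a),-v[0]*np.sin(a)+v[1]*np.cos(a),t[2]]).round(4)
E
python3 - <<'E'
from h import *
p,r,s=Rm(); print(tipnow())
tp,tr=tip((-.062,.152,.109),40); print(tp)
rows(p,r,tp,tr,10,0)
E
```

```text
[-0.1261  0.0281  0.1893]
[ 0.61677506 -0.00827418  0.12815111]
[[0.012,0.009,-0.005,-0.07,-0.0,0.0,0.0],[0.013,0.009,-0.004,-0.07,-0.0,0.0,0.0],[0.012,0.009,-0.004,-0.07,-0.0,0.0,0.0],[0.013,0.009,-0.003,-0.07,-0.0,0.0,0.0],[0.012,0.01,-0.002,-0.07,-0.0,0.0,0.0],[0.012,0.009,-0.001,-0.07,-0.0,0.0,0.0],[0.013,0.01,-0.001,-0.07,-0.0,0.0,0.0],[0.012,0.01,-0.0,-0.07,-0.001,0.0,0.0],[0.012,0.01,0.0,-0.07,0.0,0.0,0.0],[0.013,0.01,0.001,-0.07,0.0,0.0,0.0]]
```

Emit:
jog_arm:
  targets:
    - [0.012, 0.009, -0.005, -0.07, 0, 0, 0]
    - [0.013, 0.009, -0.004, -0.07, 0, 0, 0]
    - [0.012, 0.009, -0.004, -0.07, 0, 0, 0]
    - [0.013, 0.009, -0.003, -0.07, 0, 0, 0]
    - [0.012, 0.01, -0.002, -0.07, 0, 0, 0]
    - [0.012, 0.009, -0.001, -0.07, 0, 0, 0]
    - [0.013, 0.01, -0.001, -0.07, 0, 0, 0]
    - [0.012, 0.01, 0, -0.07, 0, 0, 0]
    - [0.012, 0.01, 0, -0.07, 0, 0, 0]
    - [0.013, 0.01, 0.001, -0.07, 0, 0, 0]
    - [0, 0, 0, 0, 0, 0, 0]
    - [0, 0, 0, 0, 0, 0, 0]

```text
time: 11.7
position: [0.6178, -0.0087, 0.1286]
eef_rot: [-0.312, 0.668, 0.612, -0.285]
contact_force: [-0.0, 0.5, 0.8]
grip_width: -0.003
```

Run:
```python
from h import *
p,r,s=Rm(); print(s["time"],tipnow(),s["contact_force"],s["joints"].round(2))
w,d,i=snap("wrist"); cv2.imwrite("pics/w4.png",w)
for nm,a,b,n in [("down30",(-.062,.152,.109),(-.062,.152,.079),1)]: pass
M=(down(85)*R.from_rotvec([-np.radians(40),0,0])).as_matrix()
print("1mm down in tool",M.T@[0,0,-1],"1 ux",M.T@(U(1,0,0)-U(0,0,0)))
```

```text
11.7 [-0.0609  0.1517  0.1095] [-0.01788476  0.5030129   0.83661021] [-0.14  0.1   2.17  0.2   0.18 -1.81]
1mm down in tool [0.         0.76604444 0.64278761] 1 ux [ 1.04522531e-16  6.42787610e-01 -7.66044443e-01]
```

View pics/w4.png

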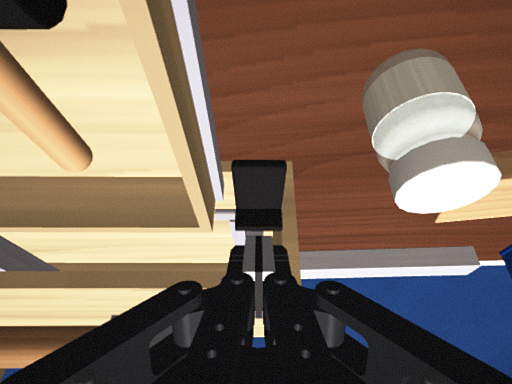

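The view shows the fingers laterally aligned with the lever: pad at (180, 260), rib at (218, 258). Joint 5 is near its limit (0.18 against 0.13), so I reduce the tilt to 32° and go down to near contact.

Run:
```python
from h import *
p,r,s=Rm()
tp,tr=tip((-.062,.152,.085),32)
p2,r2=rows(p,r,tp,tr,4,0)
M=tr.as_matrix(); print("down",M.T@[0,0,-1],"ux",M.T@(U(1,0,0)-U(0,0,0)))
```

```text
[[0.0,0.005,0.004,0.035,-0.0,-0.0,0.0],[0.0,0.004,0.003,0.036,-0.0,-0.0,0.0],[0.0,0.005,0.003,0.035,-0.0,-0.0,0.0],[0.001,0.005,0.003,0.035,-0.001,-0.001,0.0]]
down [-5.55111512e-17  8.48048096e-01  5.29919264e-01] ux [ 3.38604741e-17  5.29919264e-01 -8.48048096e-01]
```

Emit:
jog_arm:
  targets:
    - [0, 0.005, 0.004, 0.035, 0, 0, 0]
    - [0, 0.004, 0.003, 0.036, 0, 0, 0]
    - [0, 0.005, 0.003, 0.035, 0, 0, 0]
    - [0, 0.005, 0.003, 0.035, 0, 0, 0]
    - [0, 0, 0, 0, 0, 0, 0]
    - [0, 0.0034, 0.0021, 0, 0, 0, 0]
    - [0, 0.0034, 0.0021, 0, 0, 0, 0]
    - [0, 0, 0, 0, 0, 0, 0]

```text
time: 12.75
position: [0.6189, -0.0085, 0.0977]
eef_rot: [-0.358, 0.645, 0.591, -0.327]
contact_force: [-0.1, -0.2, 0.3]
grip_width: 0.001
```

Run:
```python
from h import *
p,r,s=Rm(); print(s["time"],tipnow(),s["contact_force"],s["joints"].round(3))
```

```text
12.75 [-0.0627  0.1519  0.0765] [-0.07523814 -0.20053297  0.30021265] [-0.14   0.177  2.096  0.09   0.312 -1.7  ]
```

Emit:
jog_arm:
  targets:
    - [0, 0.0034, 0.0021, 0, 0, 0, 0]
    - [0, 0, 0, 0, 0, 0, 0]

```text
time: 13.0
position: [0.6195, -0.0086, 0.0944]
eef_rot: [-0.357, 0.645, 0.591, -0.327]
contact_force: [-1.9, -0.4, 3.9]
grip_width: 0.004
```

Emit:
jog_arm:
  targets:
    - [0, 0.0034, 0.0021, 0, 0, 0, 0]
    - [0, 0, 0, 0, 0, 0, 0]

```text
time: 13.25
position: [0.6199, -0.0087, 0.0906]
eef_rot: [-0.357, 0.645, 0.591, -0.327]
contact_force: [-0.1, 0.2, 3.3]
grip_width: -0.001
```

Emit:
jog_arm:
  targets:
    - [0, 0.0034, 0.0021, 0, 0, 0, 0]
    - [0, 0, 0, 0, 0, 0, 0]

```text
time: 13.5
position: [0.6202, -0.0087, 0.0868]
eef_rot: [-0.357, 0.646, 0.591, -0.327]
contact_force: [1.3, -0.2, 4.9]
grip_width: 0.001
```

Emit:
jog_arm:
  targets:
    - [0, 0.0034, 0.0021, 0, 0, 0, 0]
    - [0, 0, 0, 0, 0, 0, 0]

```text
time: 13.75
position: [0.6207, -0.0088, 0.0833]
eef_rot: [-0.356, 0.646, 0.591, -0.326]
contact_force: [0.2, 0.2, 6.4]
grip_width: -0.001
```

Emit:
jog_arm:
  targets:
    - [0, 0.0034, 0.0021, 0, 0, 0, 0]
    - [0, 0, 0, 0, 0, 0, 0]

```text
time: 14.0
position: [0.6231, -0.0091, 0.0818]
eef_rot: [-0.354, 0.647, 0.592, -0.325]
contact_force: [1.1, 1.7, 7.5]
grip_width: 0.001
```

The force is 7.5 N, about the stop value. Next I push along +x while holding the pad down.

Emit:
jog_arm:
  targets:
    - [0, 0.0021, -0.0034, 0, 0, 0, 0]
    - [0, 0.0021, -0.0034, 0, 0, 0, 0]
    - [0, 0.0021, -0.0034, 0, 0, 0, 0]
    - [0, 0, 0, 0, 0, 0, 0]

```text
time: 14.5
position: [0.635, -0.0102, 0.0818]
eef_rot: [-0.354, 0.647, 0.592, -0.325]
contact_force: [1.2, 0.9, 8.7]
grip_width: 0.003
```

Run:
```python
from h import *
p,r,s=Rm(); print(s["time"],tipnow(),s["contact_force"],s["joints"].round(3))
```

```text
14.5 [-0.0463  0.1517  0.0607] [1.2312326  0.88258648 8.65999363] [-0.138  0.237  2.067  0.099  0.272 -1.709]
```

Emit:
jog_arm:
  targets:
    - [0, 0.0021, -0.0034, 0, 0, 0, 0]
    - [0, 0.0021, -0.0034, 0, 0, 0, 0]
    - [0, 0, 0, 0, 0, 0, 0]

```text
time: 14.88
position: [0.6429, -0.0109, 0.0818]
eef_rot: [-0.354, 0.647, 0.592, -0.325]
contact_force: [1.5, 0.3, 9.2]
grip_width: 0.006
```

Run:
```python
from h import *
p,r,s=Rm(); print(s["time"],tipnow(),s["contact_force"],s["joints"].round(3))
w,d,i=snap("top"); a=np.radians(PSI);Ri=np.array([[np.cos(a),np.sin(a)],[-np.sin(a),np.cos(a)]])
P=cloud(i,d);Q=P.copy();Q[...,:2]=(P[...,:2]-O)@Ri.T
s=(np.abs(Q[...,2]-.096)<.008)&(Q[...,0]<-.15)&(Q[...,0]>-.24)&(Q[...,1]<-.0)&(Q[...,1]>-.17)
print("panel x",s.sum(),np.median(Q[s][:,0]))
w,d,i=snap("wrist"); cv2.imwrite("pics/w5.png",w)
```

```text
14.875 [-0.0384  0.1516  0.0607] [1.54491402 0.33525149 9.18135804] [-0.137  0.251  2.048  0.096  0.276 -1.705]
panel x 275 -0.19378575753045466
```

View pics/w5.png

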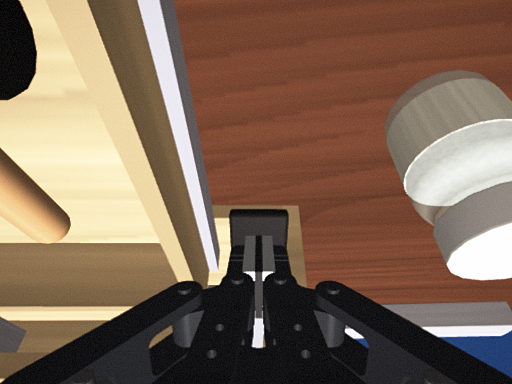

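The top view shows the drawer has moved about 24 mm and is off the catch. I lift off straight up, then move to the front of the lip.

Emit:
jog_arm:
  targets:
    - [0, -0.0068, -0.0042, 0, 0, 0, 0]
    - [0, -0.0102, -0.0064, 0, 0, 0, 0]
    - [0, -0.03, 0, 0, 0, 0, 0]
    - [0, -0.05, 0, 0, 0, 0, 0]
    - [0, -0.05, 0, 0, 0, 0, 0]
    - [0, 0, 0, 0, 0, 0, 0]

```text
time: 15.72
position: [0.5709, -0.0043, 0.2126]
eef_rot: [-0.355, 0.646, 0.592, -0.326]
contact_force: [-0.4, -0.2, -0.9]
grip_width: 0.003
```

Run:
```python
from h import *
p,r,s=Rm(); print(s["time"],tipnow(),s["contact_force"],s["joints"].round(3))
w,d,i=snap("top"); a=np.radians(PSI);Ri=np.array([[np.cos(a),np.sin(a)],[-np.sin(a),np.cos(a)]])
P=cloud(i,d);Q=P.copy();Q[...,:2]=(P[...,:2]-O)@Ri.T
s=(np.abs(Q[...,2]-.096)<.008)&(Q[...,0]<-.15)&(Q[...,0]>-.24)&(Q[...,1]<-.0)&(Q[...,1]>-.17)
print("panel x",s.sum(),np.median(Q[s][:,0]))
for th in (20,):
  tp,tr=tip((-.30,.0,.17),th); p1,r1=rows(p,r,tp,tr,9,0)
  tp,tr=tip((-.29,.0,.064),th); p1,r1=rows(p1,r1,tp,tr,4,0)
  M=tr.as_matrix(); print("down",M.T@[0,0,-1],"ux",M.T@(U(1,0,0)-U(0,0,0)))
```

```text
15.725 [-0.1107  0.1519  0.1915] [-0.4458247  -0.15620941 -0.87660556] [-0.146 -0.133  2.151  0.058  0.561 -1.669]
panel x 279 -0.193733856548201
[[-0.017,-0.009,0.018,0.024,-0.0,-0.0,0.0],[-0.017,-0.009,0.019,0.024,-0.0,-0.0,0.0],[-0.017,-0.008,0.019,0.024,-0.0,-0.0,0.0],[-0.017,-0.008,0.019,0.024,-0.0,-0.0,0.0],[-0.016,-0.007,0.019,0.024,-0.0,-0.0,0.0],[-0.017,-0.007,0.02,0.024,-0.0,-0.0,0.0],[-0.017,-0.007,0.019,0.024,-0.0,-0.0,0.0],[-0.017,-0.006,0.02,0.024,-0.0,-0.001,0.0],[-0.017,-0.005,0.02,0.024,-0.0,0.0,0.0]]
[[-0.0,0.026,0.007,-0.0,-0.0,0.0,0.0],[-0.0,0.025,0.006,-0.0,-0.0,0.0,0.0],[-0.0,0.026,0.007,-0.0,-0.0,0.0,0.0],[-0.0,0.026,0.007,-0.0,-0.0,0.0,0.0]]
down [0.         0.93969262 0.34202014] ux [-1.60428555e-16  3.42020143e-01 -9.39692621e-01]
```

Emit:
jog_arm:
  targets:
    - [-0.017, -0.009, 0.018, 0.024, 0, 0, 0]
    - [-0.017, -0.009, 0.019, 0.024, 0, 0, 0]
    - [-0.017, -0.008, 0.019, 0.024, 0, 0, 0]
    - [-0.017, -0.008, 0.019, 0.024, 0, 0, 0]
    - [-0.016, -0.007, 0.019, 0.024, 0, 0, 0]
    - [-0.017, -0.007, 0.02, 0.024, 0, 0, 0]
    - [-0.017, -0.007, 0.019, 0.024, 0, 0, 0]
    - [-0.017, -0.006, 0.02, 0.024, 0, 0, 0]
    - [-0.017, -0.005, 0.02, 0.024, 0, 0, 0]
    - [0, 0, 0, 0, 0, 0, 0]

```text
time: 17.02
position: [0.3718, -0.1395, 0.1881]
eef_rot: [-0.427, 0.602, 0.551, -0.389]
contact_force: [0.0, 0.6, 0.2]
grip_width: -0.0
```

Emit:
jog_arm:
  targets:
    - [0, 0.026, 0.007, 0, 0, 0, 0]
    - [0, 0.026, 0.007, 0, 0, 0, 0]
    - [0, 0.026, 0.007, 0, 0, 0, 0]
    - [0, 0.026, 0.007, 0, 0, 0, 0]
    - [0, 0, 0, 0, 0, 0, 0]
    - [0, 0, 0, 0, 0, 0, 0]

```text
time: 17.77
position: [0.3823, -0.14, 0.0831]
eef_rot: [-0.425, 0.603, 0.552, -0.389]
contact_force: [0.2, 0.6, 0.6]
grip_width: 0.003
```

Run:
```python
from h import *
p,r,s=Rm(); print(s["time"],tipnow(),s["contact_force"],s["joints"].round(3),r.as_matrix()[:,1])
tp,tr=tip((-.232,.0,.060),20); p1,r1=rows(p,r,tp,tr,6,0)
tp,tr=tip((-.06,.0,.060),32); p1,r1=rows(p1,r1,tp,tr,21,0)
```

```text
17.775 [-0.2918  0.0003  0.0596] [0.20815649 0.58049617 0.64486464] [-0.651 -0.2    2.439  0.309  0.634 -2.359] [ 0.33484122 -0.02889122 -0.94183154]
[[-0.0,0.003,-0.009,-0.001,-0.0,0.0,0.0],[-0.0,0.004,-0.01,-0.001,-0.0,0.0,0.0],[-0.0,0.003,-0.009,-0.001,-0.0,0.0,0.0],[-0.0,0.003,-0.01,-0.001,-0.0,0.0,0.0],[-0.0,0.004,-0.009,-0.001,-0.0,0.0,0.0],[-0.0,0.003,-0.009,-0.001,-0.0,0.0,0.0]]
[[-0.0,0.003,-0.007,-0.01,-0.0,0.0,0.0],[-0.0,0.003,-0.008,-0.01,-0.0,0.0,0.0],[-0.0,0.003,-0.007,-0.01,-0.0,0.0,0.0],[-0.0,0.003,-0.008,-0.01,-0.0,0.0,0.0],[-0.0,0.003,-0.007,-0.01,-0.0,0.0,0.0],[-0.0,0.003,-0.007,-0.01,-0.0,0.0,0.0],[-0.0,0.003,-0.008,-0.01,-0.0,0.0,0.0],[-0.0,0.004,-0.007,-0.01,-0.0,0.0,0.0],[-0.0,0.003,-0.007,-0.01,-0.0,0.0,0.0],[-0.0,0.003,-0.007,-0.01,-0.0,0.0,0.0],[-0.0,0.004,-0.007,-0.01,-0.0,0.0,0.0],[-0.0,0.004,-0.008,-0.01,-0.0,0.0,0.0],[-0.0,0.003,-0.007,-0.01,-0.0,0.0,0.0],[-0.0,0.004,-0.007,-0.01,-0.0,0.0,0.0],[-0.0,0.004,-0.007,-0.01,-0.0,0.0,0.0],[-0.0,0.004,-0.007,-0.01,-0.0,0.0,0.0],[-0.0,0.004,-0.006,-0.01,-0.0,0.0,0.0],[-0.0,0.004,-0.007,-0.01,-0.0,0.0,0.0],[-0.0,0.004,-0.007,-0.01,-0.0,0.0,0.0],[-0.0,0.004,-0.007,-0.01,-0.0,0.0,0.0],[-0.0,0.004,-0.007,-0.01,-0.0,0.0,0.0]]
```

Emit:
jog_arm:
  targets:
    - [0, 0.003, -0.009, 0, 0, 0, 0]
    - [0, 0.004, -0.01, 0, 0, 0, 0]
    - [0, 0.003, -0.009, 0, 0, 0, 0]
    - [0, 0.003, -0.01, 0, 0, 0, 0]
    - [0, 0.004, -0.009, 0, 0, 0, 0]
    - [0, 0.003, -0.009, 0, 0, 0, 0]
    - [0, 0.0015, -0.004, 0, 0, 0, 0]
    - [0, 0.0015, -0.004, 0, 0, 0, 0]
    - [0, 0.0015, -0.004, 0, 0, 0, 0]
    - [0, 0, 0, 0, 0, 0, 0]

```text
time: 19.02
position: [0.4528, -0.1461, 0.082]
eef_rot: [-0.426, 0.602, 0.552, -0.39]
contact_force: [-2.8, 0.3, -0.4]
grip_width: -0.002
```

Run:
```python
from h import *
p,r,s=Rm(); print(s["time"],tipnow(),s["contact_force"],s["joints"].round(3))
```

```text
19.025 [-0.221   0.0004  0.0584] [-2.81284175  0.34351222 -0.35310161] [-0.549 -0.024  2.287  0.273  0.589 -2.238]
```

The fingers are in contact with the lip at about 2.8 N, so I push steadily.

Emit:
jog_arm:
  targets:
    - [0, 0.0015, -0.005, -0.01, 0, 0, 0]
    - [0, 0.002, -0.007, -0.01, 0, 0, 0]
    - [0, 0.0025, -0.0075, -0.01, 0, 0, 0]
    - [0, 0.003, -0.0075, -0.01, 0, 0, 0]
    - [0, 0.003, -0.007, -0.01, 0, 0, 0]
    - [0, 0.003, -0.007, -0.01, 0, 0, 0]
    - [0, 0.003, -0.0075, -0.01, 0, 0, 0]
    - [0, 0.003, -0.007, -0.01, 0, 0, 0]
    - [0, 0.003, -0.007, -0.01, 0, 0, 0]
    - [0, 0.003, -0.007, -0.01, 0, 0, 0]

```text
time: 20.27
position: [0.524, -0.1523, 0.0805]
eef_rot: [-0.397, 0.621, 0.57, -0.363]
contact_force: [-9.5, -5.2, -3.2]
grip_width: 0.003
```

Run:
```python
from h import *
p,r,s=Rm(); print(s["time"],tipnow(),s["contact_force"],s["joints"].round(3))
tp,tr=tip((-.07,.0,.060),32); p1,r1=rows(p,r,tp,tr,9,0)
M=tr.as_matrix(); print("ux",M.T@(U(1,0,0)-U(0,0,0)))
```

```text
20.275 [-0.1474  0.0005  0.0578] [-9.49043447 -5.22708671 -3.17227179] [-0.5    0.1    2.188  0.376  0.482 -2.285]
[[-0.0,0.003,-0.008,-0.014,-0.0,0.0,0.0],[-0.0,0.004,-0.007,-0.014,-0.0,0.0,0.0],[-0.0,0.004,-0.008,-0.013,-0.0,0.001,0.0],[-0.0,0.003,-0.007,-0.014,-0.0,-0.0,0.0],[-0.0,0.004,-0.007,-0.014,-0.0,-0.0,0.0],[-0.0,0.004,-0.008,-0.014,-0.0,0.0,0.0],[-0.0,0.004,-0.007,-0.014,-0.0,0.0,0.0],[-0.0,0.004,-0.007,-0.014,-0.0,0.0,0.0],[-0.0,0.004,-0.007,-0.013,-0.0,0.001,0.0]]
ux [ 3.38604741e-17  5.29919264e-01 -8.48048096e-01]
```

The force rose to 9.5 N with a −5 N sideways part. I check for a snag before pushing on.

Emit:
jog_arm:
  targets:
    - [0, 0, 0, 0, 0, 0, 0]
    - [0, 0, 0, 0, 0, 0, 0]

```text
time: 20.52
position: [0.5258, -0.152, 0.0821]
eef_rot: [-0.396, 0.622, 0.571, -0.362]
contact_force: [-5.6, -1.1, -4.0]
grip_width: -0.005
```

Run:
```python
from h import *
p,r,s=Rm(); print(s["time"],tipnow(),s["contact_force"])
w,d,i=snap("top"); a=np.radians(PSI);Ri=np.array([[np.cos(a),np.sin(a)],[-np.sin(a),np.cos(a)]])
P=cloud(i,d);Q=P.copy();Q[...,:2]=(P[...,:2]-O)@Ri.T
for y0,y1 in ((-.17,-.09),(.08,.17)):
  m=(np.abs(Q[...,2]-.096)<.006)&(Q[...,0]<-.05)&(Q[...,0]>-.24)&(Q[...,1]<y1)&(Q[...,1]>y0)
  print("panel x",m.sum(),np.median(Q[m][:,0]))
w2,_,_=snap("scene"); 
cv2.imwrite("pics/c6.png",np.hstack([cv2.resize(w[90:270,220:420],(400,360)),cv2.resize(w2[100:280,120:320],(400,360))]))
```

```text
20.525 [-0.1456  0.0009  0.0594] [-5.5615558  -1.13780047 -3.96947666]
panel x 122 -0.11667754922005752
panel x 141 -0.11459648623963642
```

View pics/c6.png

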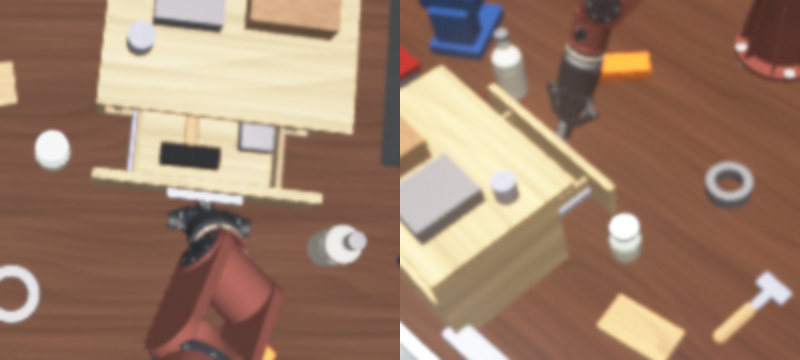

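The drawer is travelling freely: panel at x −116 mm, mallet and case still inside, jar and bottle clear. I continue, a bit slower.

Emit:
jog_arm:
  targets:
    - [0, 0.003, -0.006, -0.012, 0, 0, 0]
    - [0, 0.003, -0.006, -0.012, 0, 0, 0]
    - [0, 0.003, -0.006, -0.012, 0, 0, 0]
    - [0, 0.003, -0.006, -0.012, 0, 0, 0]
    - [0, 0.003, -0.006, -0.012, 0, 0, 0]
    - [0, 0.003, -0.006, -0.012, 0, 0, 0]
    - [0, 0.003, -0.006, -0.012, 0, 0, 0]
    - [0, 0.003, -0.006, -0.012, 0, 0, 0]
    - [0, 0.003, -0.006, -0.012, 0, 0, 0]
    - [0, 0.003, -0.006, -0.012, 0, 0, 0]

```text
time: 21.88
position: [0.5905, -0.1568, 0.0818]
eef_rot: [-0.36, 0.643, 0.591, -0.328]
contact_force: [-9.0, -0.2, -6.4]
grip_width: -0.005
```

Run:
```python
from h import *
p,r,s=Rm(); print(s["time"],tipnow(),s["contact_force"],s["joints"].round(3),np.degrees(np.arccos(-r.as_matrix()[2,1])))
tp,tr=tip((-.045,.0,.060),33); p1,r1=rows(p,r,tp,tr,8,0)
M=tr.as_matrix(); print("ux",M.T@(U(1,0,0)-U(0,0,0)))
```

```text
21.875 [-0.0782  0.0019  0.0606] [-8.95690084 -0.1875363  -6.41416413] [-0.466  0.2    2.108  0.579  0.371 -2.444] 31.69487455041576
[[-0.0,0.002,-0.003,-0.003,-0.0,0.001,0.0],[-0.0,0.002,-0.004,-0.003,-0.0,0.0,0.0],[-0.001,0.003,-0.003,-0.003,-0.0,0.001,0.0],[0.0,0.002,-0.004,-0.002,-0.0,0.0,0.0],[-0.0,0.002,-0.003,-0.003,-0.0,0.001,0.0],[-0.0,0.003,-0.003,-0.003,-0.001,0.0,0.0],[-0.001,0.002,-0.004,-0.003,0.0,0.001,0.0],[0.0,0.002,-0.003,-0.003,0.0,0.0,0.0]]
ux [ 1.22601876e-16  5.44639035e-01 -8.38670568e-01]
```

Emit:
jog_arm:
  targets:
    - [0, 0.002, -0.003, 0, 0, 0, 0]
    - [0, 0.0022, -0.0032, 0, 0, 0, 0]
    - [0, 0.0022, -0.0032, 0, 0, 0, 0]
    - [0, 0.0022, -0.0032, 0, 0, 0, 0]
    - [0, 0.0022, -0.0032, 0, 0, 0, 0]
    - [0, 0.0022, -0.0032, 0, 0, 0, 0]
    - [0, 0.0022, -0.0032, 0, 0, 0, 0]
    - [0, 0.0022, -0.0032, 0, 0, 0, 0]

```text
time: 22.88
position: [0.6221, -0.1597, 0.0818]
eef_rot: [-0.359, 0.643, 0.591, -0.328]
contact_force: [-10.1, 0.5, -3.6]
grip_width: -0.001
```

Run:
```python
from h import *
p,r,s=Rm(); print(s["time"],tipnow(),s["contact_force"],s["joints"].round(3))
w,d,i=snap("top"); a=np.radians(PSI);Ri=np.array([[np.cos(a),np.sin(a)],[-np.sin(a),np.cos(a)]])
w,d,i=snap("scene");P=cloud(i,d);Q=P.copy();Q[...,:2]=(P[...,:2]-O)@Ri.T
for y0,y1 in ((-.17,-.09),(.08,.17)):
  m=(np.abs(Q[...,2]-.096)<.006)&(Q[...,0]<-.0)&(Q[...,0]>-.14)&(Q[...,1]<y1)&(Q[...,1]>y0)
  print("panel x",m.sum(),np.median(Q[m][:,0]))
```

```text
22.875 [-0.0464  0.0017  0.0606] [-10.07452226   0.51080516  -3.59287482] [-0.443  0.256  2.037  0.539  0.372 -2.385]
panel x 0 nan
panel x 21 -0.020094006564906494
  return _methods._mean(a, axis=axis, dtype=dtype,
  ret = ret.dtype.type(ret / rcount)
```

Emit:
jog_arm:
  targets:
    - [0, 0.001, -0.0017, 0, 0, 0, 0]
    - [0, 0.001, -0.0017, 0, 0, 0, 0]
    - [0, 0.001, -0.0017, 0, 0, 0, 0]
    - [0, 0.001, -0.0017, 0, 0, 0, 0]
    - [0, 0, 0, 0, 0, 0, 0]

```text
time: 23.6
position: [0.6306, -0.1606, 0.0825]
eef_rot: [-0.359, 0.644, 0.591, -0.327]
contact_force: [-5.5, 0.3, -4.5]
grip_width: 0.003
```

Emit:
jog_arm:
  targets:
    - [0, 0.001, -0.0017, 0, 0, 0, 0]
    - [0, 0.001, -0.0017, 0, 0, 0, 0]
    - [0, 0, 0, 0, 0, 0, 0]

```text
time: 23.98
position: [0.6335, -0.1609, 0.0824]
eef_rot: [-0.359, 0.643, 0.591, -0.328]
contact_force: [-13.3, -0.4, 1.2]
grip_width: -0.002
```

Emit:
jog_arm:
  targets:
    - [0, 0.0007, -0.0012, 0, 0, 0, 0]
    - [0, 0, 0, 0, 0, 0, 0]

```text
time: 24.22
position: [0.6337, -0.1609, 0.0823]
eef_rot: [-0.36, 0.642, 0.591, -0.328]
contact_force: [-20.8, -1.4, 8.0]
grip_width: 0.0
```

Emit:
jog_arm:
  targets:
    - [0, 0.0007, -0.0012, 0, 0, 0, 0]
    - [0, 0, 0, 0, 0, 0, 0]

```text
time: 24.48
position: [0.6339, -0.1608, 0.0822]
eef_rot: [-0.361, 0.642, 0.591, -0.329]
contact_force: [-30.9, 0.0, 14.9]
grip_width: -0.005
```

The force climbs with no travel, so the drawer is at its stop. I back off along −x, then lift.

Emit:
jog_arm:
  targets:
    - [0, -0.0016, 0.0025, 0, 0, 0, 0]
    - [0, -0.0025, 0.004, 0, 0, 0, 0]
    - [0, -0.008, 0.013, 0, 0, 0, 0]
    - [0, -0.013, 0.021, 0, 0, 0, 0]
    - [0, -0.03, 0.025, 0, 0, 0, 0]
    - [0, -0.04, 0.025, 0, 0, 0, 0]
    - [0, -0.04, 0.025, 0, 0, 0, 0]
    - [0, -0.04, 0.025, 0, 0, 0, 0]
    - [0, 0, 0, 0, 0, 0, 0]
    - [0, 0, 0, 0, 0, 0, 0]

```text
time: 25.72
position: [0.4295, -0.1451, 0.1601]
eef_rot: [-0.355, 0.647, 0.591, -0.326]
contact_force: [-0.6, 0.2, -1.1]
grip_width: 0.0
```

Run:
```python
from h import *
p,r,s=Rm(); print(s["time"],tipnow(),s["contact_force"])
a=np.radians(PSI);Ri=np.array([[np.cos(a),np.sin(a)],[-np.sin(a),np.cos(a)]])
ims=[]
for n in ("wrist","top","scene"):
    w,d,i=snap(n);ims.append(w);P=cloud(i,d);Q=P.copy();Q[...,:2]=(P[...,:2]-O)@Ri.T
    m=(Q[...,2]<.071)&(Q[...,2]>.058)&(Q[...,0]<-.0)&(Q[...,0]>-.06)&(abs(Q[...,1])<.05)
    print(n,"lip x",m.sum(),np.percentile(Q[m][:,0],[2,50]).round(4) if m.any() else "")
    if n!="wrist":
        for t,z in [("scraper",0),("jar",0),("bottle",0),("tape",0),("offcut",0)]:
            o=nets.landmark_of(t,n)[:1]
            if o: print(t,toworld(i,o[0]["at"][0]*384,o[0]["at"][1]*512,z=z).round(3)[:2])
cv2.imwrite("pics/f7.png",np.hstack([cv2.resize(ims[0],(400,300)),cv2.resize(ims[1][60:270,150:430],(400,300))]))
```

```text
25.725 [-0.2393 -0.0007  0.139 ] [-0.64744967  0.23188123 -1.11149369]
wrist lip x 32 [-0.0292 -0.0275]
top lip x 63 [-0.0248 -0.0213]
scraper [0.585 0.339]
jar [0.631 0.089]
bottle [ 0.477 -0.362]
tape [0.404 0.145]
offcut [0.731 0.216]
scene lip x 0 
scraper [0.576 0.324]
jar [0.626 0.085]
bottle [ 0.483 -0.37 ]
tape [0.397 0.16 ]
offcut [0.71  0.222]
```

View pics/f7.png

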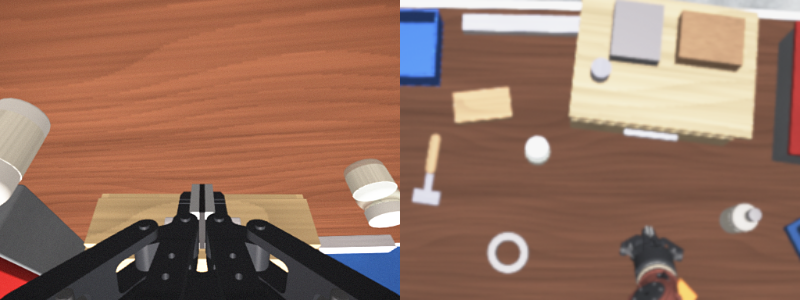

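The drawer is home, with the lip about 25–29 mm in front of the face against 27 expected. The bystanders are in place and the arm is clear.

```bash
python3 -c "
from rig import arm
print(arm.sign_off())"
```

```text
the job is handed in; nothing more can be done
None
```

The job is done and handed in at about 26 s on the robot's clock, out of 62 s.

- **Mallet:** I took the smaller of the two mallets and set it flat in the drawer beside the drill case. The look after release showed it clear of the walls and the case. Halfway through the push, both were still inside.
- **Release lever:** I pressed it down to about 7.5 N and pushed it along with the drawer. The drawer moved about 24 mm and was off the catch.
- **Closing:** I pushed the drawer at the lip slowly, at a few mm per step near the end, until it stopped. I then pressed it against the stop with about 31 N to be sure it was home.

**Last checks:** The lip measured 25–29 mm in front of the unit's face, where 27 is expected. The bystanders read within about 2 cm of their first positions, which is the networks' own scatter. The robot was touching nothing.

**What disagreed or was not checked:**
- The push took about 5–10 N, not the 2–5 N given. A check midway showed no snag.
- The scene camera gave no reading of the lip.
- The mallet could not be seen once the drawer was shut.

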